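# Draw the carrier plate from under the stacked modules

### The arm

A 7-joint arm with a two-finger parallel gripper is mounted at the origin on the work surface. World frame = base frame: x ahead of the robot, y to its left, z up, the work surface at z = 0. Lengths are in m, angles in degrees, forces in N, time in s.
With the tool pointing down it reaches from about 0.35 to 0.9 m from the base axis. Payload 7.2 kg.
Tool frame: the origin (TCP) lies between the finger pads; the fingertips stand bot.tip_reach ahead of it and the grasp point (between the pads) is the TCP (bot.tip_reach is the distance from the TCP to the fingertips, in m); y points along the fingers, z is the direction in which the jaws open and shut, and the axes are right-handed (so a half turn about y gives the same grasp; the last joint's range is limited). The gripper opens to 85 mm and grips with 20 to 120 N. Pads are 22 mm wide; open, the fingers measure 114 mm over their backs; the gripper's body (76 mm by 85 mm) begins 54 mm behind the grasp point. The pads swing forward as they close: fully open they stand 13 mm farther back than shut.
Start: joints at [-75.756, 23.554, -0.728, 91.456, 0.321, 64.991, -4.71], TCP at [0.195, 0.594, 0.25] pointing down, gripper open.
Joint ranges: [-169.25, 169.25], [-16.82, 113.86], [-84.01, 82.57], [7.8, 145.47], [-59.2, 239.2], [7.22, 106.19], [-163.78, 163.78]. Speed limits (degrees/s): [136.94, 136.94, 172.46, 172.46, 180, 180, 180].

### API

Orientations are given as a 3x3 rotation matrix whose columns are the frame's x, y, z axes.
In Python, from bench import bot gives the robot as it stands.
- The arm moves only by the tool apply_moves, never from a script. Its argument "targets" is text: rows parted by semicolons, each of 7 numbers parted by spaces: the shift along the tool's x, y, z in m, then the turn, a rotation vector about the tool's x, y, z in degrees, then the closure, from 0 (fully open) to 1 (shut). In form: x y z rx ry rz hand; .... A call has exactly 10 rows; each row is the pose to reach, as a shift and turn from the pose commanded when the call began, along the tool's axes at that moment; what a row does not reach only later rows make up. A row lasts 1/8 s, in which the tool goes at most 62.5 mm and 10.7 degrees, less where a joint would pass 70% of its speed; a pose out of reach is approached as far as the arm can. A call with a gripper value outside its range is refused whole. The fingers move at their own pace and stop on an object; "grip_force" is the grip in N (left out, the last holds). Time passes only in rows, so rows that repeat a pose let the fingers close, or fill a call up. It gives the time, the measured TCP pose, the force and the opening at its end, in the units of the state.
- bot.state(): the state, without advancing time (a new reading comes with each control period).
- bot.get_image(name): name is "scene" or "side" or "wrist"; returns a dict with "img" (480x640x3 uint8, red, green, blue), "K" (3x3 intrinsics, pixels), "extrinsics" (4x4, takes a point from world to camera coordinates). Camera axes: x right, y down, z forward; pixel columns grow to the right and rows downward; lengths in m; the calibration is good to about 2 mm. A picture is of the moment at which its call begins. There is no depth.
- bot.hand_in(): hands the job in, once; it reports no verdict.
The state is a dict: "time_s": time; "qpos": joint angles; "qvel": joint speeds; "joint_torque": joint torques, N m; "position": TCP position; "eef_rot": TCP orientation; "ft_force": force on the tool from outside, world axes, zero at the start; "moment": the same for the moment, N m; "gripper_width": opening from 0.0 (shut) to 1.0 (fully open).
Only numpy, scipy, OpenCV 4.12 (cv2) and the standard library are available. Lean on these libraries where they do the work, as an engineer would, in place of code of your own. Each camera call takes 0.05 s, during which the arm holds its last target.

### The job

Take hold of the upright black grip of the flat carrier plate that lies under the two stacked instrument boxes and draw it straight out, until it lies flat on the bench clear of the boxes and of the low steel gate in front of them. The boxes must not be lifted or toppled and end up standing on the bench behind the gate, still one on the other. Leave the other carrier, under the single box, where it is.

Things in the scene. Friction and masses are not known exactly. Their poses are not given: they have to be found in the camera images.
- carrier: Aluminium plate, 5 mm thick, on the bench under the stack of TWO boxes. Origin: centre of the underside of its 80 (own x) x 64 (y) mm main part. A 30 mm wide tongue runs to own x=-108 mm (world +y within 19 deg); on it, centred at x=-92, y=0, a black grip block 20 (x) x 16 (y) mm, top at z=45 mm. 0.15 kg. Draw it 90 to 110 mm along its own -x (free path, 4 to 14 N) to clear gate and boxes.
- module_low: Lower box: grey, black front, 70 (own x) x 110 (y) x 42 mm, origin at underside centre, z up, 0.3 kg, loose on the plate; drops 5 mm to the bench when the plate is out. A low dark steel gate fixed to the bench (plate's start x=-40 to -48 mm, 114 mm wide, 44 high) stands 3 to 7 mm before its front (-x) and holds it back; the plate slides out through the gate's opening, 86 wide, 22 high.
- module_top: Upper box: white, 60 (own x) x 92 (y) x 34 mm, origin at underside centre, z up, 0.2 kg, loose on the lower box; its top is 81 mm above the bench at the start.
- other_carrier: The other plate, to be left alone: same shape, size and axes, with a gate of its own, but only ONE grey box (like the lower box) stands on it. It may be left or right of the stack of two.
Mind the look-alikes: they are no part of the job. What is shaped like the module_low but turquoise is not meant. What is shaped like the module_top but purple is not meant.

How it is judged (in metres and radians):
At the end, for the whole second after the job is handed in: Plate flat (7 deg), under 8 mm up, its origin over 80 mm from the lower box's; lower box on the bench (under 3 mm up, 5 deg, moved under 30 mm), upper box on it (7 deg, origins within 30 mm from above); other carrier within 20 mm of its start; all at rest (horizontal distance between carrier and module_low above 0.08 m and height (world z) of carrier below 0.008 m and angle between each of carrier, module_top's own z axis and vertical below 0.12 rad and height (world z) of module_low below 0.003 m and angle between module_low's own z axis and vertical below 0.09 rad and distance of module_low from where it was at the start of the episode below 0.03 m and z of module_top in the frame of module_low above 0.038 m and horizontal distance between module_top and module_low below 0.03 m and distance of other_carrier from where it was at the start of the episode below 0.02 m and linear speed of each of carrier, module_low, module_top below 0.02 m/s); the robot touches nothing.
It fails at once if a box of the stack is tipped more than 25 degrees (angle between any of module_low, module_top's own z axis and vertical above 0.436 rad).
It fails at once if the lower box is lifted (underside more than 20 mm above the bench) (height (world z) of module_low above 0.02 m).
It fails at once if the upper box is lifted (underside more than 65 mm above the bench; it starts at 47 mm) (height (world z) of module_top above 0.065 m).
It fails at once if the other carrier is moved 20 mm or more (distance of other_carrier from where it was at the start of the episode above 0.02 m).
It also fails if it takes over 34 s, if anything falls off the work surface, if the arm or the gripper's body presses on something with over 40 N, if the wrist force passes 120 N, or if a joint passes its speed limit or range.

## Working session

There is one attempt and no reset: what is moved stays moved. The work goes in short steps, Python scripts to look and compute and a tool call to move; the robot and the scene stay as the last step left them, time stands still between calls to the robot, and variables do not carry over. Pictures are saved under pics/ and viewed, and the job is handed in when it is done.

Besides the shell and the picture viewer there is one more tool, called after ">>>" as name(argument=value, ...), one argument or row to a line, values as JSON. apply_moves: Moves the arm, as the interface text tells. Its arguments: {"type":"object","properties":{"targets":{"type":"string"},"grip_force":{"type":"number"}},"required":["targets"]}

```bash
mkdir -p pics; python3 - <<'E'
from bench import bot
import cv2,numpy as np
s=bot.state();print(s, bot.tip_reach)
for n in ["scene","side","wrist"]:
    d=bot.get_image(n);cv2.imwrite(f"pics/{n}0.png",d["img"][:,:,::-1]);np.savez(f"{n}0.npz",**d)
    print(n,d["K"].tolist(),np.round(d["extrinsics"],4).tolist())
E
```

```text
{'time_s': 0.0, 'qpos': array([-75.75681237,  23.6009836 ,  -0.72971612,  91.50516707,
         0.3207306 ,  64.98918212,  -4.70898389]), 'qvel': array([-0.08483903, -0.0251042 , -0.03308691, -0.10950466, -0.05260751,
       -0.00561842,  0.0050169 ]), 'joint_torque': array([ 8.22865786e-04, -6.00638866e+01,  6.82487134e-01, -2.99395198e+01,
        1.37704384e-02,  1.10713442e-02,  1.36894775e-05]), 'position': array([0.19457644, 0.59344549, 0.24943441]), 'eef_rot': array([[ 9.50258360e-01, -4.07421773e-04,  3.11462490e-01],
       [-3.11462739e-01, -1.57650492e-03,  9.50257058e-01],
       [ 1.03866733e-04, -9.99998674e-01, -1.62498369e-03]]), 'ft_force': array([ 1.19935501, -0.19321615,  0.21102795]), 'moment': array([ 0.03666401, -0.01388394, -0.03778848]), 'gripper_width': 0.9985636628762912} 0.019
scene [[480.9347310885064, 0.0, 327.6285748912253], [0.0, 480.9347310885064, 230.89133827156894], [0.0, 0.0, 1.0]] [[-0.567, 0.8236, 0.0129, 0.3916], [0.602, 0.425, -0.676, -0.2864], [-0.5622, -0.3755, -0.7368, 1.2027], [0.0, 0.0, 0.0, 1.0]]
side [[529.0402263895377, 0.0, 330.441322644602], [0.0, 529.0402263895377, 237.2803838915631], [0.0, 0.0, 1.0]] [[0.9994, -0.0333, 0.0093, -0.5814], [-0.0134, -0.6201, -0.7844, 0.0133], [0.0319, 0.7838, -0.6202, 1.1335], [0.0, 0.0, 0.0, 1.0]]
wrist [[375.2819946391219, 0.0, 322.0314572191169], [0.0, 375.2819946391219, 239.621263776418], [0.0, 0.0, 1.0]] [[0.3118, 0.9502, -0.0022, -0.6243], [0.9007, -0.2948, 0.3191, -0.0417], [0.3026, -0.1015, -0.9477, 0.3806], [0.0, 0.0, 0.0, 1.0]]
```

View pics/scene0.png

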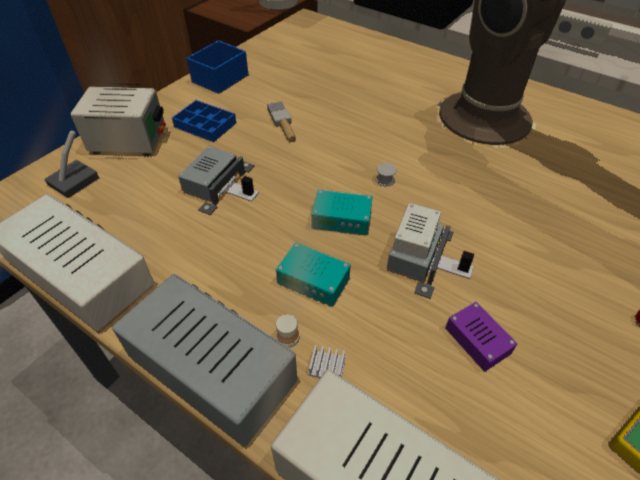

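View pics/side0.png

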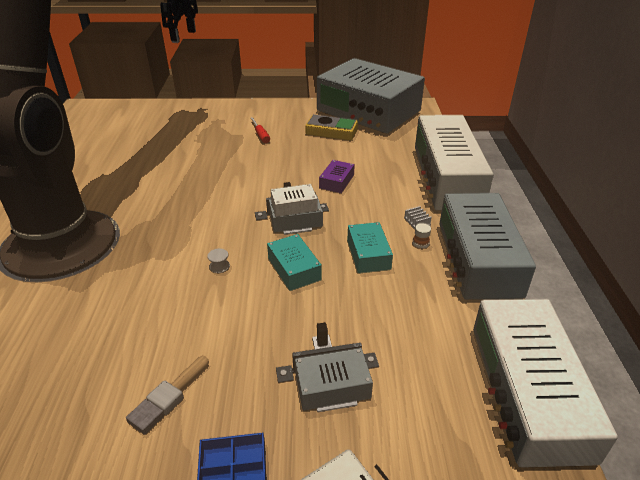

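View pics/wrist0.png

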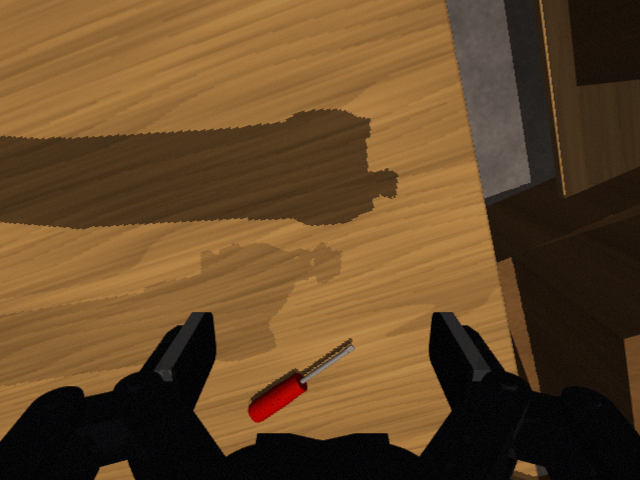

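Two grips could be meant: scene (466,261), under the grey box with the white one on top, and (248,186), under a single grey box. The turquoise boxes (342,211) and (314,273) and the purple one (481,335) are decoys. I choose (466,261) and check it in a close crop.

```bash
python3 - <<'E'
import cv2
a=cv2.imread("pics/scene0.png")[190:310,370:490];b=cv2.imread("pics/side0.png")[170:245,245:345]
cv2.imwrite("pics/c1.png",cv2.resize(a,None,fx=5,fy=5,interpolation=cv2.INTER_CUBIC))
cv2.imwrite("pics/c2.png",cv2.resize(b,None,fx=8,fy=8,interpolation=cv2.INTER_CUBIC))
E
```

```text
(no output)
```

View pics/c1.png

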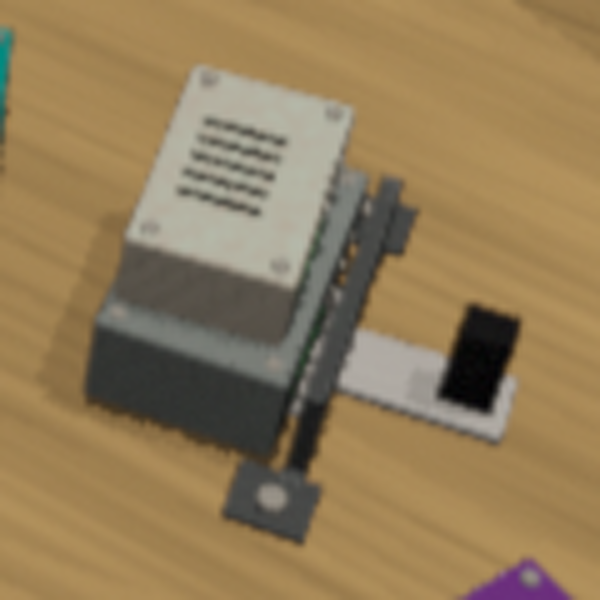

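View pics/c2.png

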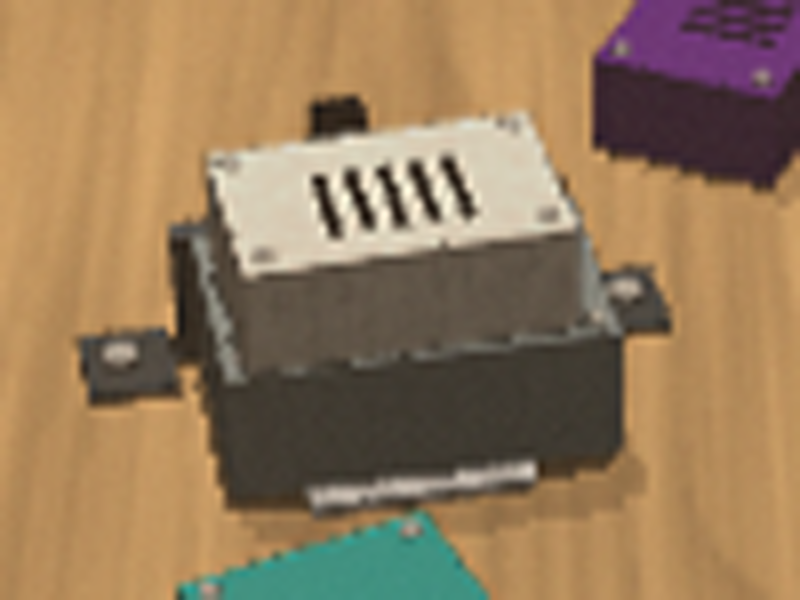

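The crops confirm it: a white box on the grey box, and grip and tongue sticking out of the gate at crop (480,360), scene (466,262). I enlarge the grip further to fit the pose.

```bash
python3 - <<'E'
import cv2,numpy as np
a=cv2.imread("pics/scene0.png")[245:285,430:480]
a=(255*(a/255.)**0.45).astype(np.uint8)
cv2.imwrite("pics/c3.png",cv2.resize(a,None,fx=15,fy=15,interpolation=cv2.INTER_CUBIC))
E
```

```text
(no output)
```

View pics/c3.png

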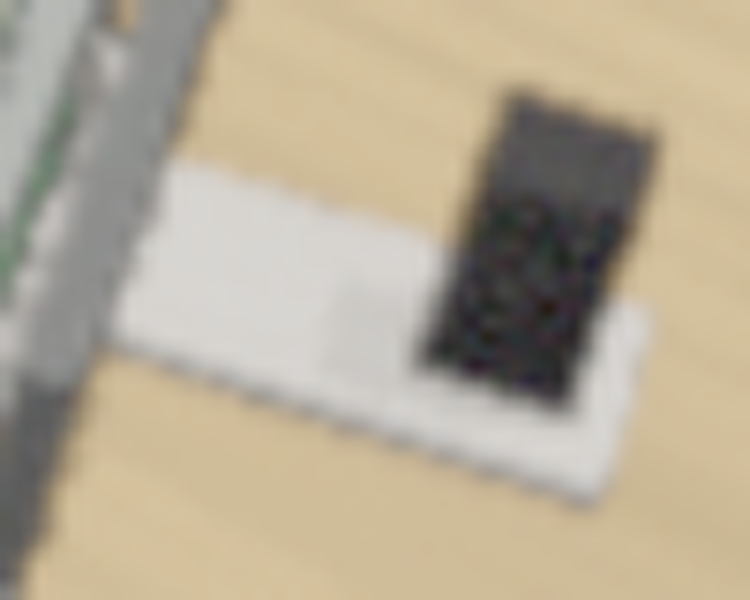

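```bash
cat > h.py <<'E'
import numpy as np
def proj(P,d):
    p=(d["extrinsics"]@np.c_[P,np.ones(len(P))].T)[:3]; q=d["K"]@p; return (q[:2]/q[2]).T
def pose(v):
    x,y,t=v; c,s=np.cos(t),np.sin(t); return np.array([[c,-s,0],[s,c,0],[0,0,1]]),np.array([x,y,0])
E
python3 - <<'E'
from h import *
from scipy.optimize import least_squares
d=np.load("scene0.npz"); ds=np.load("side0.npz")
px=np.array([[512,90],[658,130],[630,212],[480,190],[428,362],[575,405],[600,490],[655,310]])
px=(px+.5)/15-.5+[430,245]
M=np.array([[-82,-8,45],[-102,-8,45],[-102,8,45],[-82,8,45],[-82,8,5],[-102,8,5],[-108,15,5],[-108,-15,5]])/1000
def f(v):
    R,t=pose(v); return (proj(M@R.T+t,d)-px).ravel()
r=least_squares(f,[.45,.35,-1.57])
R,t=pose(r.x);print(r.x,np.degrees(r.x[2]));print(r.fun.reshape(-1,2).round(1).tolist())
g=R@[-.092,0,0]+t;print("grip",g)
# white box top corners, box approx; residual check: side view grip top centre
print(proj(np.array([R@[-.082,0,.045]+t, R@[-.102,0,.045]+t,R@[.04,-.032,.005]+t,R@[.04,.032,.005]+t]),ds))
import cv2
# joint check: back-project white top corners to z=.081
for u,v in [(195,68),(352,108),(127,238),(297,288)]:
    q=np.linalg.inv(d["K"])@[(u+.5)/5-.5+370,(v+.5)/5-.5+190,1];E=d["extrinsics"];w=E[:3,:3].T@q;c=-E[:3,:3].T@E[:3,3];p=c+w*(.081-c[2])/w[2]
    print("own",(R.T@(p-t)).round(4))
st=dict(p=np.array([.195,.594,.25]))
from bench import bot
s=bot.state();T=s["eef_rot"]
yaw=np.degrees(np.arctan2(T[1,2],T[0,2]));print("jaw z yaw",yaw, "own -x dir",np.degrees(r.x[2])+180,"own y",np.degrees(r.x[2])+90)
print("delta to grip in tool", T.T@(g-s["position"]))
E
```

```text
[ 0.50507655  0.06476585 -1.34716623] -77.18693922739054
[[-0.6, -1.3], [1.0, -0.6], [1.2, 0.5], [-0.3, -1.4], [-1.6, 1.3], [-0.3, 1.7], [0.6, 0.0], [-0.0, -0.2]]
grip [0.48467364 0.15447494 0.        ]
[[287.94828406 186.60402931]
 [286.31150316 182.12382264]
 [285.09076118 233.33282921]
 [313.49936423 229.0327606 ]]
own [ 0.0323 -0.0463  0.081 ]
own [-0.0251 -0.0479  0.081 ]
own [0.0318 0.0429 0.081 ]
own [-0.027   0.0428  0.081 ]
jaw z yaw 71.84849718006159 own -x dir 102.81306077260946 own y 12.813060772609461
delta to grip in tool [ 0.41237543  0.25008862 -0.32653856]
```

Side view agrees with the fit: the rear plate corners are within about 1 px and the grip's top is where predicted. The grip is at (0.485, 0.154) and own -x points at 102.8°. I go above it with the jaws across own y.

>>> apply_moves(
  targets="0.021 0.005 -0.016 0 3 0 0; 0.062 0.015 -0.049 0 9 0 0; 0.111 0.027 -0.088 0 16 0 0; 0.161 0.039 -0.128 0 23 0 0; 0.21 0.051 -0.167 0 30 0 0; 0.26 0.063 -0.206 0 37 0 0; 0.309 0.075 -0.245 0 44 0 0; 0.358 0.087 -0.284 0 51 0 0; 0.391 0.095 -0.311 0 56 0 0; 0.412 0.1 -0.327 0 59 0 0",
  grip_force=70,
)

```text
time_s: 1.4
position: [0.4853, 0.1516, 0.1498]
eef_rot: [[0.217, -0.0, 0.976], [-0.976, -0.001, 0.217], [0.001, -1.0, -0.0]]
ft_force: [0.2, 0.5, -0.2]
gripper_width: 1.0
```

```bash
python3 - <<'E'
from bench import bot
import cv2,numpy as np
from h import *
d=bot.get_image("wrist");im=d["img"][:,:,::-1].copy()
s=bot.state();print(s["position"].round(4))
R,t=pose([.50508,.06477,-1.34717])
M=np.array([[-82,-8,45],[-102,-8,45],[-102,8,45],[-82,8,45],[-108,15,5],[-108,-15,5]])/1000
p=proj(M@R.T+t,d);print(p.round(1).tolist())
for q in p: cv2.circle(im,tuple(int(round(v)) for v in q),2,(0,0,255),-1)
cv2.imwrite("pics/w1.png",im)
n=np.array(p.mean(0),int)
c=im[max(0,n[1]-80):n[1]+80,max(0,n[0]-100):n[0]+100];print(n,c.shape);cv2.imwrite("pics/w1c.png",cv2.resize(c,None,fx=3.5,fy=3.5,interpolation=cv2.INTER_CUBIC))
E
```

```text
[0.4866 0.1494 0.1495]
[[309.3, 257.7], [308.8, 228.3], [334.0, 228.2], [333.9, 257.6], [342.0, 204.3], [300.9, 204.5]]
[321 230] (160, 200, 3)
```

View pics/w1.png

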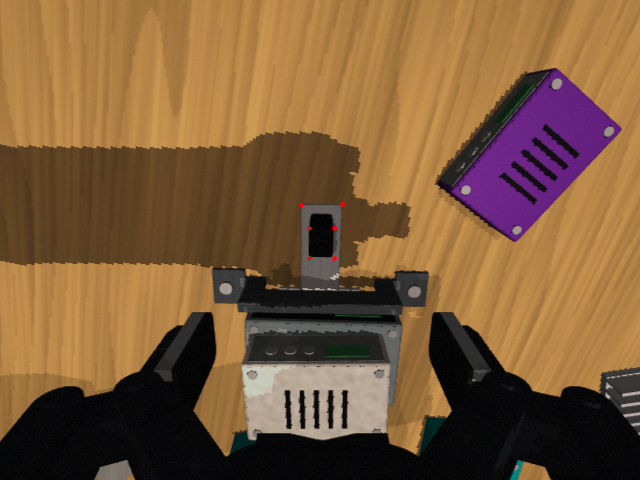

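View pics/w1c.png

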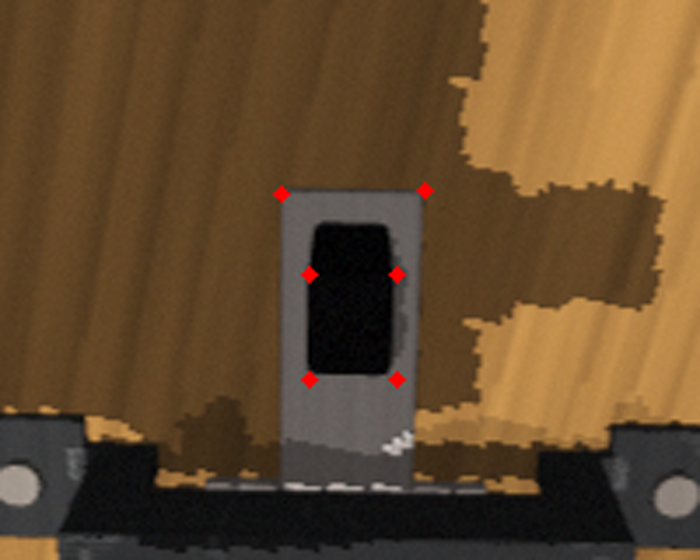

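The wrist view shows the grip at (321,235) on the tongue, whose end at y≈204 matches the fit. The tongue looks rotated about 1° from my fit, so I back-project points to check.

```bash
python3 - <<'E'
from bench import bot
from h import *
d=bot.get_image("wrist");K=d["K"];E=d["extrinsics"]
def bp(u,v,z):
    u=(u+.5)/3.5-.5+221;v=(v+.5)/3.5-.5+150
    q=np.linalg.inv(K)@[u,v,1];w=E[:3,:3].T@q;c=-E[:3,:3].T@E[:3,3];return c+w*(z-c[2])/w[2]
P=[bp(*a) for a in [(281,193,.005),(425,190,.005),(281,480,.005),(414,480,.005),(18,485,.003),(678,497,.003),(309,373,.045),(391,373,.045)]]
P=np.array(P);print(P.round(4))
a=(P[0]+P[1])/2-(P[2]+P[3])/2;print("axis",np.degrees(np.arctan2(a[1],a[0])))
b=P[4]-P[5];print("gate",np.degrees(np.arctan2(b[1],b[0])))
m=(P[0]+P[1])/2;th=np.radians(102.3);print("grip",m-.016*np.array([np.cos(th),np.sin(th),0]), "inner top mid",(P[6]+P[7])/2-0+.01*np.array([np.cos(th),np.sin(th),0]))
s=bot.state();print(s["position"],np.degrees(np.arctan2(s["eef_rot"][1,2],s["eef_rot"][0,2])))
E
```

```text
[[0.468  0.1642 0.005 ]
 [0.4972 0.1712 0.005 ]
 [0.4809 0.0995 0.005 ]
 [0.5101 0.1058 0.005 ]
 [0.4229 0.0846 0.003 ]
 [0.57   0.1135 0.003 ]
 [0.48   0.1416 0.045 ]
 [0.4948 0.1448 0.045 ]]
axis 101.17412051889266
gate -168.89599437062296
grip [0.48600678 0.15208423 0.005     ] inner top mid [0.48526334 0.15298868 0.045     ]
[0.48554713 0.15139031 0.14975356] 12.490257335858894
```

>>> apply_moves(
  targets="0 0.01 0 0 0.5 0 0; 0 0.03 0 0 1 0 0; 0 0.055 0 0 1.2 0 0; -0.001 0.08 0 0 1.2 0 0; -0.001 0.1 0 0 1.2 0 0; -0.001 0.112 0 0 1.2 0 0; -0.001 0.118 0 0 1.2 0 0; -0.001 0.12 0 0 1.2 0 0; -0.001 0.12 0 0 1.2 0 0; -0.001 0.12 0 0 1.2 0 0",
)

```text
time_s: 2.75
position: [0.4845, 0.1559, 0.0308]
eef_rot: [[0.202, 0.001, 0.979], [-0.979, 0.001, 0.202], [-0.0, -1.0, 0.001]]
ft_force: [-0.6, 0.1, -0.5]
gripper_width: 1.002
```

>>> apply_moves(
  targets="0 0 0 0 0 0 0.3; 0 0 0 0 0 0 0.5; 0 0 0 0 0 0 0.6; 0 0 0 0 0 0 0.7; 0 0 0 0 0 0 0.8; 0 0 0 0 0 0 0.9; 0 0 0 0 0 0 1; 0 0 0 0 0 0 1; 0 0 0 0 0 0 1; 0 0 0 0 0 0 1",
  grip_force=60,
)

```text
time_s: 4.0
position: [0.4839, 0.1557, 0.0304]
eef_rot: [[0.202, -0.0, 0.979], [-0.979, 0.0, 0.202], [-0.0, -1.0, -0.0]]
ft_force: [-3.2, -0.5, 5.0]
gripper_width: 0.177
```

```bash
python3 - <<'E'
from bench import bot
import cv2,numpy as np
d=bot.get_image("wrist");cv2.imwrite("pics/w2.png",d["img"][:,:,::-1])
s=bot.state();print(s["position"],s["gripper_width"],s["ft_force"],s["moment"])
E
```

```text
[0.48387096 0.15576557 0.03036592] 0.18039525921705934 [-3.07774237 -0.19149471  5.70802084] [-0.09656055  0.57719935 -0.3223158 ]
```

View pics/w2.png

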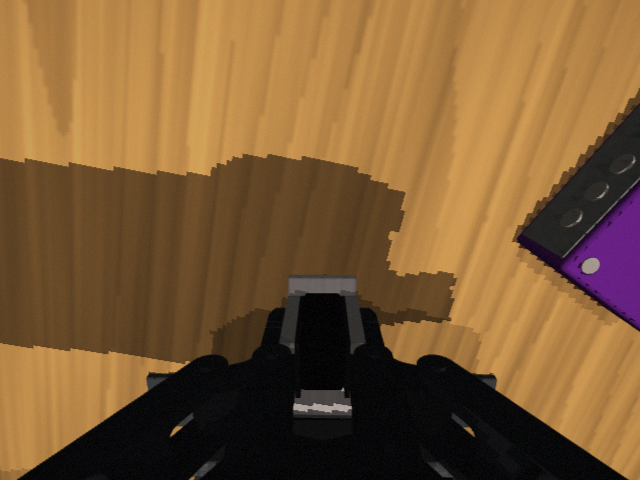

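The grip is held (opening ≈15 mm, wrist view shows the fingers around it at (322,340)). Now the slow straight pull.

>>> apply_moves(
  targets="-0.001 0 0 0 0 0 1; -0.003 0 0 0 0 0 1; -0.006 0 0 0 0 0 1; -0.009 0 0 0 0 0 1; -0.012 0 0 0 0 0 1; -0.016 0 0 0 0 0 1; -0.02 0 0 0 0 0 1; -0.024 0 0 0 0 0 1; -0.028 0 0 0 0 0 1; -0.032 0 0 0 0 0 1",
)

```text
time_s: 5.3
position: [0.4792, 0.1826, 0.0304]
eef_rot: [[0.198, 0.002, 0.98], [-0.98, -0.004, 0.198], [0.005, -1.0, 0.001]]
ft_force: [3.3, -14.4, 5.4]
gripper_width: 0.181
```

```bash
python3 - <<'E'
from bench import bot
import cv2,numpy as np
s=bot.state();print(s["position"],s["gripper_width"],s["ft_force"],s["moment"])
d=bot.get_image("scene");e=bot.get_image("side")
a=cv2.resize(d["img"][180:310,370:510,::-1],(400,371));b=cv2.resize(e["img"][150:255,240:350,::-1],(389,371))
cv2.imwrite("pics/p1.png",np.hstack([a,b]))
E
```

```text
[0.47919546 0.18260504 0.03035325] 0.18074221027939416 [  3.27538302 -14.35476177   5.36277879] [-2.8137414  -0.50088556 -0.00954791]
```

View pics/p1.png

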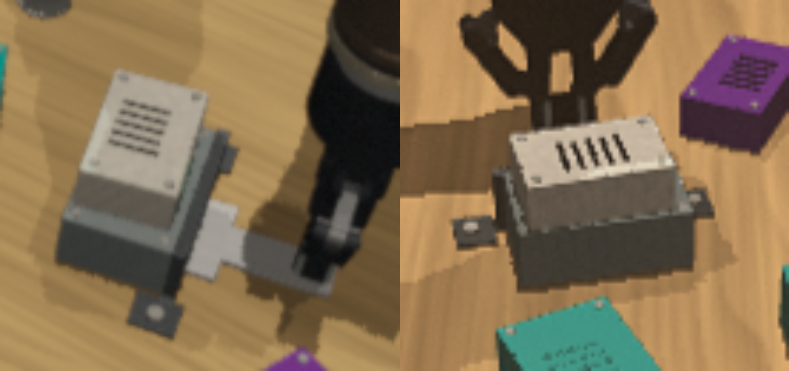

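Plate is sliding out through the gate with a pull of about 14 N, and the boxes stay upright against the gate. I continue.

>>> apply_moves(
  targets="-0.004 0 0 0 0 0 1; -0.008 0 0 0 0 0 1; -0.012 0 0 0 0 0 1; -0.016 0 0 0 0 0 1; -0.02 0 0 0 0 0 1; -0.024 0 0 0 0 0 1; -0.028 0 0 0 0 0 1; -0.032 0 0 0 0 0 1; -0.036 0 0 0 0 0 1; -0.04 0 0 0 0 0 1",
)

```text
time_s: 6.65
position: [0.4701, 0.2259, 0.0304]
eef_rot: [[0.201, 0.001, 0.979], [-0.979, -0.0, 0.201], [0.001, -1.0, 0.001]]
ft_force: [-0.0, -3.9, 3.5]
gripper_width: 0.177
```

>>> apply_moves(
  targets="-0.004 0 0 0 0 0 1; -0.008 0 0 0 0 0 1; -0.012 0 0 0 0 0 1; -0.016 0 0 0 0 0 1; -0.02 0 0 0 0 0 1; -0.024 0 0 0 0 0 1; -0.028 0 0 0 0 0 1; -0.031 0 0 0 0 0 1; -0.032 0 0 0 0 0 1; -0.032 0 0 0 0 0 1",
)

```text
time_s: 7.9
position: [0.463, 0.2582, 0.0304]
eef_rot: [[0.202, 0.0, 0.979], [-0.979, 0.0, 0.202], [-0.0, -1.0, 0.0]]
ft_force: [-0.2, -2.8, 5.5]
gripper_width: 0.178
```

```bash
python3 - <<'E'
from bench import bot
import cv2,numpy as np
s=bot.state();print(s["position"],s["gripper_width"],s["ft_force"],s["moment"])
d=bot.get_image("scene");e=bot.get_image("side")
a=cv2.resize(d["img"][180:310,370:510,::-1],(400,371));b=cv2.resize(e["img"][150:255,240:350,::-1],(389,371))
cv2.imwrite("pics/p2.png",np.hstack([a,b]))
E
```

```text
[0.46304653 0.25815508 0.03038594] 0.1777619169721818 [-0.19246377 -2.79881615  5.52957377] [-0.65163542 -0.13366245  0.00547327]
```

View pics/p2.png

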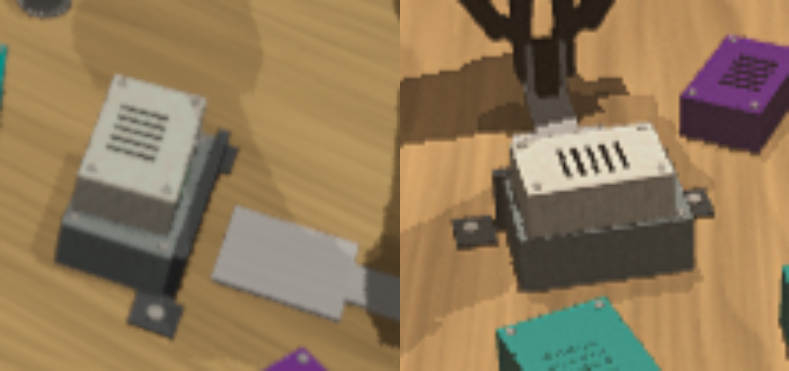

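The plate lies free in front of the gate (its edge at (225,245) in the left crop), and the boxes stand stacked. I release, then lift.

>>> apply_moves(
  targets="0 0 0 0 0 0 0.7; 0 0 0 0 0 0 0.5; 0 0 0 0 0 0 0.3; 0 0 0 0 0 0 0.1; 0 0 0 0 0 0 0; 0 0 0 0 0 0 0; 0 0 0 0 0 0 0; 0 0 0 0 0 0 0; 0 -0.005 0 0 0 0 0; 0 -0.015 0 0 0 0 0",
)

```text
time_s: 9.25
position: [0.463, 0.2575, 0.0456]
eef_rot: [[0.202, -0.0, 0.979], [-0.979, -0.0, 0.202], [0.0, -1.0, -0.001]]
ft_force: [-0.4, -0.3, -0.4]
gripper_width: 0.995
```

>>> apply_moves(
  targets="0 -0.01 0 0 0 0 0; 0 -0.025 0 0 0 0 0; 0 -0.045 0 0 0 0 0; 0 -0.07 0 0 0 0 0; 0 -0.095 0 0 0 0 0; 0 -0.12 0 0 0 0 0; -0.03 -0.14 0 0 0 0 0; -0.06 -0.155 0 0 0 0 0; -0.08 -0.16 0 0 0 0 0; -0.09 -0.16 0 0 0 0 0",
)

```text
time_s: 10.5
position: [0.4446, 0.3467, 0.2056]
eef_rot: [[0.203, 0.0, 0.979], [-0.979, 0.0, 0.203], [-0.0, -1.0, 0.0]]
ft_force: [0.1, 0.2, -0.6]
gripper_width: 0.998
```

```bash
python3 - <<'E'
from bench import bot
import cv2,numpy as np
s=bot.state();print(s["position"],s["gripper_width"],s["ft_force"],s["time_s"])
d=bot.get_image("scene");e=bot.get_image("side")
a=cv2.resize(d["img"][180:310,370:510,::-1],(400,371));b=cv2.resize(e["img"][150:255,240:350,::-1],(389,371))
cv2.imwrite("pics/p3.png",np.hstack([a,b]))
cv2.imwrite("pics/w3.png",bot.get_image("wrist")["img"][:,:,::-1])
d0=np.load("scene0.npz")["img"].astype(int);print("other carrier diff",np.abs(d0-d["img"])[140:220,170:265].mean())
E
```

```text
[0.44457533 0.34670817 0.20556894] 0.9978055960533829 [ 0.06053361  0.15367358 -0.5916247 ] 10.5
other carrier diff 0.9594298245614035
```

View pics/p3.png

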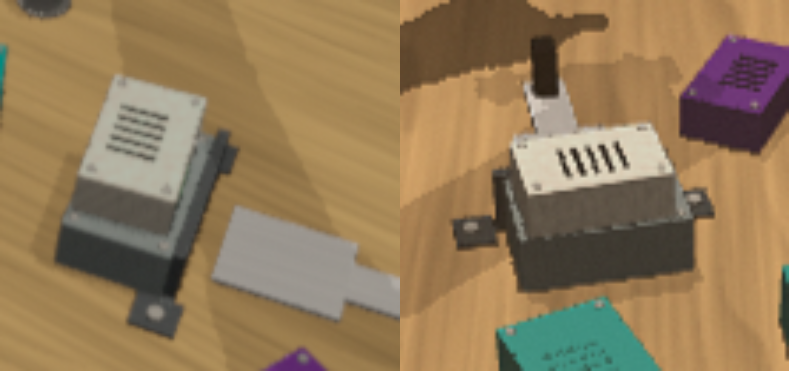

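View pics/w3.png

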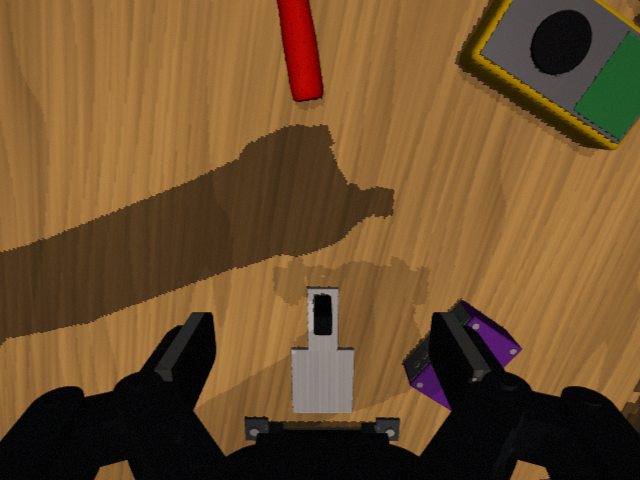

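Plate flat, grip standing (wrist (322,314)), plate edge clear of the gate (rear edge y≈412, gate at y≈428). The stack is upright, so I hand in.

```bash
python3 -c "
from bench import bot
print(bot.hand_in())"
```

```text
the job is handed in; nothing more can be done
None
```

The carrier under the two-box stack is out. I gripped its black grip, drew it about 105 mm straight out through the gate, released it and backed the arm off to 0.2 m height. I handed in at about 10.5 s; no verdict is reported.

**What the last checks showed:**
- **Carrier:** it lies flat in front of the gate with its rear edge clear. By calculation its origin is about 99 mm from the lower box's (80 mm needed).
- **Boxes:** the white box still sits squarely on the grey one, and the stack stands upright behind the gate. I judged this by eye from the scene and side pictures.
- **Other carrier:** its area of the scene picture is unchanged (mean difference about 1 grey level).
- **Forces:** the highest pull I read was about 15 N, at the end of the first slow pull. After release the readings were close to zero.

**Disagreement:** the scene-camera fit put the draw direction at 102.8°, while the wrist camera put the tongue and gate at about 101.1°. I pulled at about 101.6°, and the plate passed without catching.

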